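# Snap a cartridge collar shut with pliers

## Robot

A 6-joint arm with a two-finger parallel gripper is mounted at the origin on the work surface. World frame = base frame: x ahead of the robot, y to its left, z up, the work surface at z = 0. Lengths are in m, angles in degrees, forces in N, time in s.
With the tool pointing down it reaches from about 0.325 to 0.775 m from the base axis. Payload 5.5 kg.
Tool frame: the origin (TCP) lies at the centre of the arm's flange, where the gripper is bolted on; the fingertips stand 182 mm ahead of it and the grasp point (between the pads) lies 163 mm ahead of it; z points along the fingers, y is the line along which they close (so a half turn about z gives the same grasp; the last joint's range is limited). The gripper opens to 88 mm and grips with 3 to 60 N. Pads are 20 mm wide; open, the fingers measure 115 mm over their backs; the gripper's body (75 mm by 178 mm) begins 61 mm behind the grasp point.
Start: joints at [63.787, 5.22, 70.514, -0, 104.267, -3.249], TCP at [0.234, 0.552, 0.405] pointing down, gripper open.
Joint ranges: [-164.24, 164.24], [-49.07, 125.15], [9.68, 141.18], [-86.29, 266.29], [3.28, 154.24], [-151.56, 151.56]. Speed limits (degrees/s): [147.25, 147.25, 172.46, 180, 180, 180].

## Interface

Orientations are given as [roll, pitch, yaw] about the fixed x, y, z axes, in that order (R = Rz(yaw) Ry(pitch) Rx(roll)).
In Python, from station import r gives the robot as it stands. The module is installed in compiled form; this text tells all that it offers. Calls block until the motion is done:
- r.reach(position, orientation): joint-space move of the TCP to a pose.
- r.servo_line(position, rotation=None, speed=0.15): straight line of the TCP; rotation=None keeps the orientation; speed is the mean speed in m/s.
- r.move_joints(angles): joint-space move.
- r.let_go() and r.grab(squeeze=None): open the fingers fully, or close them until they stop; squeeze is the grip in N (None keeps the last).
- r.wait(seconds).
- r.inverse_kinematics(position, orientation): joint angles nearest the present ones, or None.
- r.sense(): the state.
- r.snapshot(name): name is "scene" or "top"; returns a dict with "frame" (480x640x3 uint8, red, green, blue), "fx", "fy", "cx", "cy" (pixels), "R" (3x3) and "t" (3): a world point X has camera coordinates R X + t. Camera axes: x right, y down, z forward; pixel columns grow to the right and rows downward; lengths in m; the calibration is good to about 2 mm. A picture is of the moment at which its call begins. There is no depth.
A pose or a line that the arm cannot do raises r.IKError and nothing moves.
- r.hand_in(): hands the job in; it is judged then, once.
The state is a dict: "clock": time; "joints": joint angles; "joint_vel": joint speeds; "joint_torque": joint torques, N m; "tcp_pos": TCP position; "orientation": TCP orientation; "contact_force": force on the tool from outside, world axes, zero at the start; "torque": the same for the moment, N m; "opening": finger opening in m; "gripper_force": force on a finger pad.
Only numpy, scipy, OpenCV 4.12 (cv2) and the standard library are available. Lean on these libraries where they do the work, as an engineer would, in place of code of your own. Each camera call takes 0.05 s, during which the arm holds its last target. There are 200 camera calls.

## Task

Take the pliers by their handles from the cork mat and use their jaws to squeeze the two ears of the open snap collar on the stand's cartridge together until the collar clicks and stays shut, without crushing the ears by squeezing hard and without pushing the collar with the fingers. Then lay the pliers gently flat on the mat again and let go; leave the spare black cartridge, the jar and the hex key where they are.

Things in the scene. Friction and masses are not known exactly. Their poses are not given: they have to be found in the camera images.
- pliers_grip (a point): Where to grip the pliers: half-way up (10 mm above the underside), midway between the black rubber handles; x points to the jaws, y across the handles, z up. The handles are upright flats 20 mm tall, from 40 mm behind this point to 35 mm ahead, 58 mm over their outer faces when open. Held at 50 to 54 mm here, the pliers are carried with their jaws open.
- pliers: Spring-opened steel pliers lying flat, 188 mm long, 20 mm thick, about 0.2 kg. Origin under the pivot, 60 mm ahead of pliers_grip; centre of mass some 40 mm behind it. Squeezing the handles shuts the jaws; the spring pushes each handle out with 7 N (open) to 10 N. 34 mm over the handles brings the jaws together on shut ears; the stop is at 28 mm.
- pliers_jaws (a point): Point between the jaws, half-way up, 130 mm ahead of pliers_grip along x (same axes), to be brought to the ends of the ears. The jaw tips are 17 mm further on. The jaws are 20 mm tall and 7 mm thick; their gap here is 40 mm with the handles fully apart.
- mat: Cork mat, fixed, 270 x 150 x 3 mm (x, y, z); origin at the centre of its underside.
- stand: Fixed aluminium base plate 120 x 120 x 14 mm holding an upright white cartridge 62 mm in diameter, 162 mm tall in all; origin at the centre of the underside, z up.
- collar: Grey plastic snap collar round the stand's cartridge: two half rings, 36 mm outer radius, 22 mm tall, hinged on a pin at +x, an upright ear on each at -x. Origin on the cartridge's axis, 85 mm above the table. The collar turns on the cartridge with light friction, within 0.3 rad of the stand's yaw, so it lines up with the jaws, and pushing one ear only turns it.
- collar_ears (a point): Middle of the ears, half-way up, 50 mm from the cartridge's axis; x points to that axis, z up. Ears are 24 mm tall, 6 mm thick, with ends 14 mm out from here (-x), roots 18 mm in. Open, they spread in a V: 30 mm over the outer faces at the ends, 25 mm at the roots; shut, 12 mm over both. A steel roller catch stands on the ears, up to 31 mm above this point.
- clip (a joint): Closing angle of each half of the collar: 0 open, about 0.09 rad clicked shut. A roller catch makes the pinch hardest (10 N on each ear, 20 to 25 N on each handle with the pliers' spring) about a third of the way; past two thirds, where it may just balance, it pulls the ears shut for good, felt as a drop in force. Let go earlier, they spring open. Each ear stands 30 N.
- cartridge_black: Bystander: spare black plastic cartridge, standing, 58 mm in diameter, 108 mm tall; origin at the centre of its underside.
- jar: Bystander: small frosted jar with its lid on, 60 mm in diameter, 65 mm tall; origin at the centre of its underside.
- hexkey: Bystander: chrome hex key lying flat, 110 x 36 mm, 8 mm thick, long leg along x; origin under the middle of the long leg.

How it is judged:
By the outcome, as a careful person would: the job done as asked, in the order asked, and still so for the second after the job is handed in, with the robot touching nothing.
It also fails if it takes over 61 s, if anything falls off the work surface, if the arm or the gripper's body presses on something with over 40 N, if the wrist force passes 120 N, or if a joint passes its speed limit or range.

## Working session

There is one attempt and no reset: what is moved stays moved. The work goes in short steps, each a Python script; the robot and the scene stay as the last script left them, time stands still between calls to the robot, and variables do not carry over. Pictures are saved under pics/ and viewed, at most 10 in all, crops included, and the job is handed in when it is done.

```bash
mkdir -p pics
python3 - <<'E'
from station import r
import cv2,numpy as np,pickle
for n in ("scene","top"):
    s=r.snapshot(n); pickle.dump(s,open(f"{n}0.pkl","wb")); cv2.imwrite(f"pics/{n}0.png",s["frame"][:,:,::-1])
    print(n,s["fx"],s["fy"],s["cx"],s["cy"],"cam pos",-np.array(s["R"]).T@np.array(s["t"]),np.round(s["R"],3).tolist())
s=r.sense();print(s)
E
```

```text
scene 547.5764988365657 547.5764988365657 318.52853663261044 238.37359642282118 cam pos [1.10083912 0.13331288 0.64848699] [[-0.237, 0.971, 0.008], [0.708, 0.178, -0.683], [-0.665, -0.157, -0.73]]
top 436.519329240945 436.519329240945 314.8746727044408 243.17437671221884 cam pos [ 0.53991556 -0.00981557  0.83973829] [[-0.01, -1.0, -0.005], [-0.995, 0.011, -0.099], [0.099, 0.004, -0.995]]
{'clock': 0.1, 'joints': array([ 6.37862872e+01,  5.25712438e+00,  7.05732298e+01,  9.10970346e-04,
        1.04264842e+02, -3.25065287e+00]), 'joint_vel': array([ 0.01523488, -0.05417786, -0.09509895, -0.08984309,  0.1061974 ,
        0.09736312]), 'joint_torque': array([ 1.78192877e-03, -4.47857666e+01, -4.07571530e+01,  6.99472404e-02,
        2.84433772e-02, -8.84512679e-05]), 'tcp_pos': array([0.23412481, 0.5524947 , 0.40365438]), 'orientation': array([-1.79905007e+02, -6.27985908e-03,  1.57037159e+02]), 'contact_force': array([ 0.11187707,  0.2797729 , -0.36571994]), 'torque': array([-0.00634926, -0.00228691,  0.01465709]), 'gripper_force': 0.0, 'opening': 0.0879298629303173}
```

View pics/scene0.png

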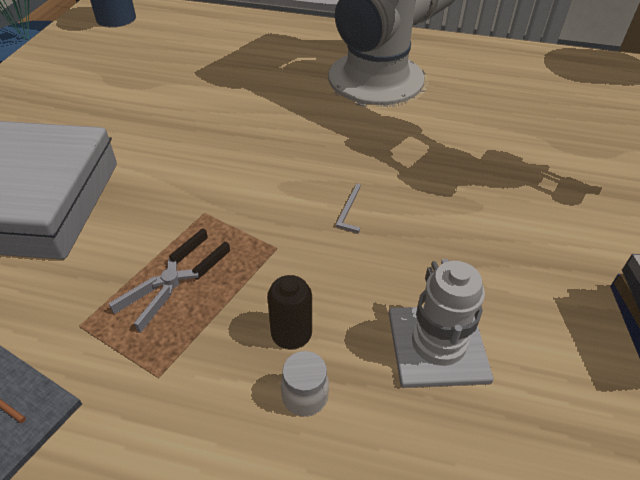

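View pics/top0.png

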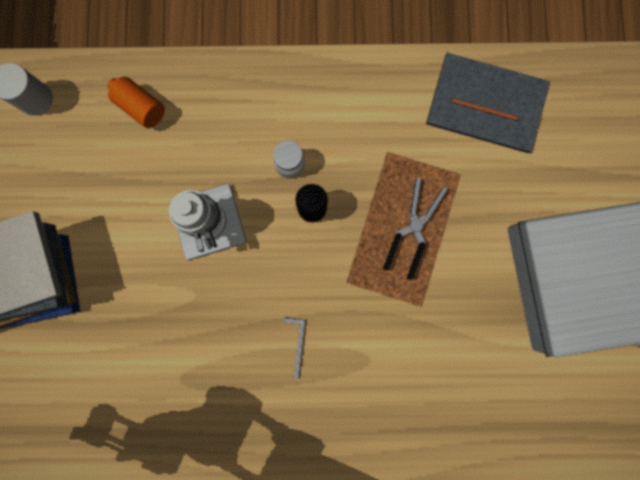

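Both views are clear. In the top view (up = +x, left = +y) the pliers are on the mat with the handles at about (393,252) and (416,261), the pivot at (416,225) and the jaws pointing +x. The stand is at (210,220) with the ears at about (205,240), facing the robot. Next I measure these and zoom in on the ears.

```bash
cat > h.py <<'E'
import cv2,numpy as np,pickle
def ray(s,uv,z):
    R=np.array(s["R"]);t=np.array(s["t"]);C=-R.T@t
    uv=np.atleast_2d(np.asarray(uv,float))
    d=np.c_[(uv[:,0]-s["cx"])/s["fx"],(uv[:,1]-s["cy"])/s["fy"],np.ones(len(uv))]@R
    return C+d*((z-C[2])/d[:,2])[:,None]
def proj(s,X):
    c=np.atleast_2d(X)@np.array(s["R"]).T+np.array(s["t"])
    return c[:,:2]/c[:,2:]*[s["fx"],s["fy"]]+[s["cx"],s["cy"]]
def blobs(mask,n):
    c=cv2.findContours(mask.astype(np.uint8),cv2.RETR_EXTERNAL,cv2.CHAIN_APPROX_NONE)[0]
    return sorted(c,key=cv2.contourArea)[::-1][:n]
def centroid(c):
    m=cv2.moments(c); return [m["m10"]/m["m00"],m["m01"]/m["m00"]]
def crop(s,x0,y0,w,h,k,name):
    cv2.imwrite(name,cv2.resize(s["frame"][y0:y0+h,x0:x0+w,::-1],None,fx=k,fy=k,interpolation=cv2.INTER_CUBIC))
E
python3 - <<'E'
from h import *
for n,box in (("top",(340,150,470,310)),("scene",(70,205,285,380))):
    s=pickle.load(open(n+"0.pkl","rb")); f=s["frame"].astype(int)
    x0,y0,x1,y1=box; m=np.zeros(f.shape[:2],bool); m[y0:y1,x0:x1]=f[y0:y1,x0:x1].max(2)<(50 if n=="top" else 45)
    P=[]
    for c in blobs(m,2):
        g=ray(s,centroid(c),.013)[0]; q=ray(s,c[:,0],.013)
        vx,vy=cv2.fitLine(q[:,:2].astype(np.float32),cv2.DIST_L2,0,1e-4,1e-4).ravel()[:2]
        if vx<0: vx,vy=-vx,-vy
        rr=cv2.minAreaRect((q[:,:2]*1000).astype(np.float32))
        print(n,cv2.contourArea(c),g.round(4),"yaw",np.degrees(np.arctan2(vy,vx)).round(2),np.round(rr[1],1)); P.append(g)
    d=P[1]-P[0]; 
    if d[1]<0:d=-d
    print("mid",np.mean(P,0).round(4),"sep",np.linalg.norm(d).round(4),"perp yaw",np.degrees(np.arctan2(-d[0],d[1])).round(2))
    # mat
    hsv=cv2.cvtColor(s["frame"],cv2.COLOR_RGB2HSV); 
    mm=np.zeros(f.shape[:2],np.uint8); mm[y0:y1,x0:x1]=((f[...,0]-f[...,2]>25)&(f[...,0]<190)&(f[...,1]<f[...,0]*.75)|m)[y0:y1,x0:x1]
    mm=cv2.morphologyEx(cv2.morphologyEx(mm,cv2.MORPH_CLOSE,np.ones((15,15))),cv2.MORPH_OPEN,np.ones((7,7)))
    c=blobs(mm,1)[0]; q=ray(s,c[:,0],.003)[:,:2]; print("mat",cv2.minAreaRect((q*1000).astype(np.float32)))
s=pickle.load(open("top0.pkl","rb")); crop(s,160,175,100,90,6,"pics/top0c.png")
s=pickle.load(open("scene0.pkl","rb")); crop(s,380,250,120,140,4,"pics/scene0c.png")
E
```

```text
top 204.0 [ 0.5872 -0.1985  0.013 ] yaw -22.86 [12.9 73.4]
top 181.5 [ 0.6047 -0.1535  0.013 ] yaw -22.35 [12.  71.4]
mid [ 0.596 -0.176  0.013] sep 0.0483 perp yaw -21.17
mat ((651.3963012695312, -178.36668395996094), (150.08529663085938, 269.8104248046875), 71.69668579101562)
scene 847.0 [ 0.6748 -0.0259  0.013 ] yaw 16.64 [120.7  23.2]
scene 373.0 [ 0.5877 -0.1965  0.013 ] yaw -20.1 [20.3 76. ]
mid [ 0.6313 -0.1112  0.013 ] sep 0.1915 perp yaw -27.04
mat ((653.8240356445312, -177.44630432128906), (149.3394012451172, 268.5779113769531), 71.7162857055664)
```

View pics/top0c.png

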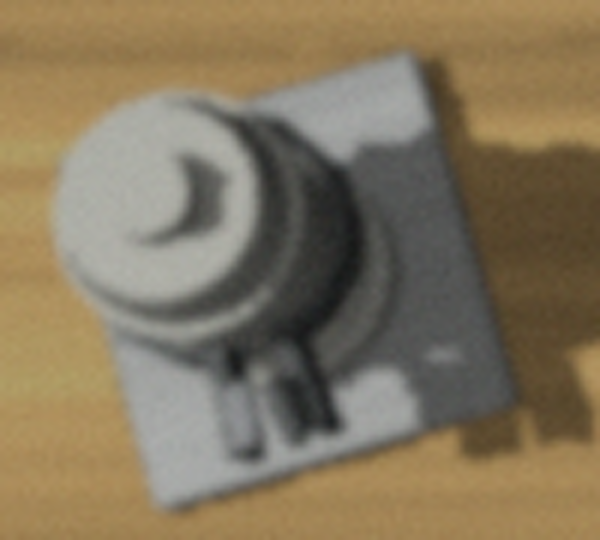

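View pics/scene0c.png

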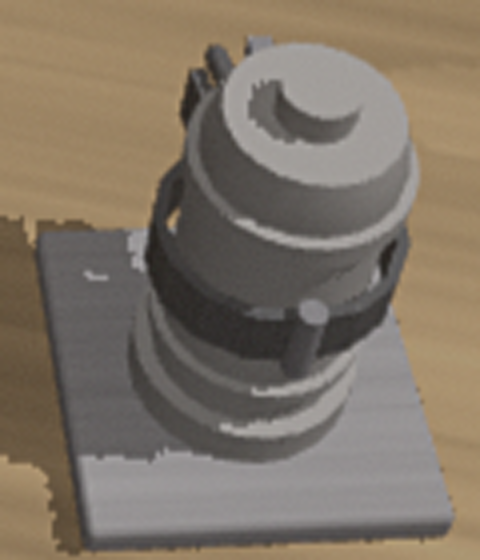

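The ears show as a V in the top crop, with ends near crop (245,455) and (330,430). The plate corners are at crop (412,52), (520,400) and (160,508). Now the collar axis and ears, and a longer baseline for the pliers' yaw.

Run:
```python
from h import *
s=pickle.load(open("top0.pkl","rb")); sc=pickle.load(open("scene0.pkl","rb"))
T=lambda p:np.array(p,float)/6+[160,175]-.42
A,B,C=ray(s,[T(p) for p in((414,52),(520,402),(160,510))],.014)[:,:2]
print("sides",np.linalg.norm(A-B),np.linalg.norm(B-C),"yaw",np.degrees(np.arctan2(*(A-B)[::-1])),np.degrees(np.arctan2(*(C-B)[::-1]))-90,"centre",(A+C)/2)
S=lambda p:np.array(p,float)/4+[380,250]-.37
D,E,F=ray(sc,[S(p) for p in((40,232),(88,537),(452,518))],.014)[:,:2]
print("scene sides",np.linalg.norm(D-E),np.linalg.norm(E-F),"yaw",np.degrees(np.arctan2(*(E-D)[::-1])),"centre",(D+F)/2)
# cap top knob z=.162
print("cap centre top",ray(s,T((165,200)),.155),"scene knob",ray(sc,S((320,98)),.160))
axis=((A+C)/2+(D+F)/2)/2
for yaw in (8,13,17,21,26):
    a=np.radians(yaw);X=np.array([np.cos(a),np.sin(a)]);Y=np.array([-X[1],X[0]])
    pts=[np.r_[axis-.064*X+k*.012*Y,.097] for k in(1,-1)]
    print(yaw,"ear ends top crop",((proj(s,pts)+.42-[160,175])*6).round(0).tolist(),"scene",((proj(sc,pts)+.37-[380,250])*4).round(0).tolist())
# pliers: grey parts = non-cork, low saturation within mat
for n,ss,box in(("top",s,(375,165,455,290)),("scene",sc,(95,225,240,335))):
    x0,y0,x1,y1=box; f=ss["frame"]; hsv=cv2.cvtColor(f,cv2.COLOR_RGB2HSV).astype(int); 
    m=np.zeros(f.shape[:2],bool); ff=f.astype(int)
    m[y0:y1,x0:x1]=((ff[...,0]-ff[...,2]<22))[y0:y1,x0:x1]
    m=cv2.morphologyEx(m.astype(np.uint8),cv2.MORPH_CLOSE,np.ones((3,3)))
    c=blobs(m,1)[0]; print(n,cv2.contourArea(c)); q=ray(ss,c[:,0],.013)[:,:2]
    R=cv2.minAreaRect((q*1000).astype(np.float32)); print(R)
    dark=np.zeros(m.shape,bool); dark[y0:y1,x0:x1]=ff[y0:y1,x0:x1].max(2)<60
    bl=[b for b in blobs(dark,2)]; g=np.mean([ray(ss,centroid(b),.013)[0] for b in bl],0); print([cv2.contourArea(b) for b in bl],"mid",g, [ray(ss,centroid(b),.013)[0][:2].round(4) for b in bl])
    # axis: midpoints of mask across guessed axis at stations
    yy,xx=np.nonzero(m); q=ray(ss,np.c_[xx,yy],.013)[:,:2]; a=np.radians(-20.5);X=np.array([np.cos(a),np.sin(a)]);Y=np.array([-X[1],X[0]])
    u=(q-g[:2])@X; v=(q-g[:2])@Y
    for lo in np.arange(-.04,.155,.015):
        k=(u>=lo)&(u<lo+.015)
        if k.sum()>3: print(round(lo+.0075,3),"mid %.1f width %.1f"%(500*(v[k].max()+v[k].min()),1000*(v[k].max()-v[k].min())),end="; ")
    print("u range",u.min(),u.max())
```

```text
sides 0.11869327983002739 0.1184198329173948 yaw 16.99859923509194 16.228151088883052 centre [0.66657796 0.19816566]
scene sides 0.11888808992332453 0.1177950664613892 yaw 16.008580723530244 centre [0.66886374 0.19983426]
cap centre top [[0.66649245 0.19563138 0.155     ]] scene knob [[0.67103081 0.19992734 0.16      ]]
8 ear ends top crop [[199.0, 458.0], [282.0, 445.0]] scene [[303.0, 65.0], [229.0, 59.0]]
13 ear ends top crop [[219.0, 458.0], [301.0, 438.0]] scene [[285.0, 62.0], [213.0, 61.0]]
17 ear ends top crop [[235.0, 456.0], [316.0, 431.0]] scene [[271.0, 60.0], [200.0, 63.0]]
21 ear ends top crop [[251.0, 454.0], [329.0, 423.0]] scene [[257.0, 59.0], [187.0, 65.0]]
26 ear ends top crop [[270.0, 449.0], [346.0, 412.0]] scene [[240.0, 59.0], [171.0, 70.0]]
top 1033.5
((649.5811767578125, -197.53408813476562), (61.774688720703125, 187.3994140625), 67.72321319580078)
[244.0, 223.5] mid [ 0.59643518 -0.17671432  0.013     ] [array([ 0.5876, -0.1992]), array([ 0.6053, -0.1543])]
-0.032 mid 1.4 width 58.2; -0.018 mid 1.3 width 57.7; -0.003 mid 0.2 width 57.9; 0.012 mid 0.6 width 
[... 213 characters left out ...]
 59.2; 0.148 mid -3.7 width 61.7; u range -0.0373016963568213 0.15153855606547545
scene 2440.0
((648.4889526367188, -196.328125), (72.75678253173828, 194.25010681152344), 68.43814086914062)
[415.0, 404.0] mid [ 0.59602715 -0.17398763  0.013     ] [array([ 0.5877, -0.1966]), array([ 0.6044, -0.1514])]
-0.032 mid 0.4 width 66.7; -0.018 mid 0.2 width 67.9; -0.003 mid -0.4 width 67.5; 0.012 mid -0.8 width 67.2; 0.027 mid -0.9 width 68.0; 0.042 mid 0.6 width 63.5; 0.057 mid -1.8 width 36.5; 0.073 mid -4.1 width 41.7; 0.088 mid -4.0 width 50.2; 0.103 mid -4.3 width 57.0; 0.118 mid -5.1 width 62.6; 0.132 mid -4.8 width 67.9; 0.148 mid -4.3 width 72.6; u range -0.0406198596238962 0.15468415569563343
```

```bash
cat >> h.py <<'E'
from station import r
def o(yaw): return [180,0,yaw]
def st(tag):
    s=r.sense(); print(tag,"t%.1f"%s["clock"],s["tcp_pos"].round(4),s["orientation"].round(1),"F",s["contact_force"].round(1),"M",s["torque"].round(2),"open %.1f"%(s["opening"]*1e3),"g %.1f"%s["gripper_force"]); return s
def pic(tag):
    for n in("top","scene"):
        s=r.snapshot(n); pickle.dump(s,open(f"{n}{tag}.pkl","wb"))
E
python3 - <<'E'
from h import *
for y in(-22.1,157.9): print(y,r.inverse_kinematics([.5986,-.1766,.25],o(y)))
for y in(19,199): print(y,r.inverse_kinematics([.485,.136,.26],o(y)))
y=-22.1 
j=[r.inverse_kinematics([.5986,-.1766,.25],o(k)) for k in(-22.1,157.9)]
q=[r.inverse_kinematics([.485,.136,.26],o(k)) for k in(19,-161)]
cost=[max(abs(a[5]),abs(b[5])) if a is not None and b is not None else 999 for a,b in zip(j,q)]
y=(-22.1,157.9)[int(np.argmin(cost))]; print("use",y)
r.reach([.5986,-.1766,.26],o(y)); r.servo_line([.5986,-.1766,.188],speed=.08); st("down")
r.grab(7.6); st("grab"); r.wait(.3); st("grab2")
E
```

```text
-22.1 [-1.95601002e+01  1.02697996e+01  8.07151977e+01 -2.54444375e-14
  8.90150028e+01  9.25398998e+01]
157.9 [-19.56010022  10.26979956  80.71519768   0.          89.01500275
 -87.46010022]
19 [ 1.17937729e+01 -8.59773810e+00  9.87381943e+01 -2.54444375e-14
  8.98595438e+01  8.27937729e+01]
199 [ 11.79377286  -8.5977381   98.73819426   0.          89.85954384
 -97.20622714]
use -22.1
down t4.1 [ 0.5989 -0.1767  0.1888] [-1.80e+02 -1.00e-01 -2.21e+01] F [0.4 0.  0. ] M [0.04 0.19 0.05] open 87.6 g 0.0
grab t4.6 [ 0.5987 -0.1765  0.1882] [-180.    -0.   -22.1] F [0.3 0.3 1.5] M [ 0.16  0.13 -0.01] open 57.6 g 7.6
grab2 t4.9 [ 0.5987 -0.1765  0.1882] [-180.    -0.   -22.1] F [-0.7  0.8  2.2] M [ 0.33  0.19 -0.06] open 57.7 g 7.6
```

Run:
```python
from h import *
for q in np.arange(8,11,.3):
    r.grab(q); s=st("%.1f"%q)
    if s["opening"]<.0545: break
r.wait(.3); s=st("hold")
if s["opening"]>.048:
    p=s["tcp_pos"]; r.servo_line([p[0],p[1],.188+.06],speed=.06); r.wait(.3); st("lift"); pic(1)
    f=pickle.load(open("scene1.pkl","rb")); crop(f,60,120,230,230,2.6,"pics/scene1.png")
```

```text
8.0 t5.2 [ 0.5987 -0.1765  0.1882] [-180.    -0.   -22.1] F [-0.5  1.8  3. ] M [ 0.43  0.22 -0.01] open 57.7 g 8.0
8.3 t5.4 [ 0.5987 -0.1765  0.1882] [-180.    -0.   -22.1] F [-0.2  2.2  3.6] M [ 0.4   0.14 -0.02] open 57.9 g 8.3
8.6 t5.6 [ 0.5986 -0.1765  0.1882] [-180.    -0.   -22.1] F [-0.8  2.9  4.7] M [ 0.46  0.21 -0.03] open 57.9 g 8.6
8.9 t5.8 [ 0.5987 -0.1765  0.1882] [-180.    -0.   -22.1] F [-0.9  1.9  4.4] M [ 0.55  0.18 -0.02] open 57.7 g 8.9
9.2 t6.0 [ 0.5987 -0.1766  0.1882] [-180.    -0.   -22.1] F [-0.6  2.9  6.2] M [0.54 0.19 0.07] open 57.6 g 9.2
9.5 t6.2 [ 0.5987 -0.1766  0.1882] [-180.    -0.   -22.1] F [-0.2  2.3  4.4] M [ 0.5   0.28 -0.01] open 57.7 g 9.5
9.8 t6.5 [ 0.5986 -0.1766  0.1882] [180.   -0.  -22.1] F [-0.1  2.6  5.1] M [0.47 0.28 0.05] open 57.3 g 9.8
10.1 t6.7 [ 0.5986 -0.1766  0.1882] [180.   -0.  -22.1] F [-0.9  2.6  5.5] M [0.47 0.25 0.09] open 57.0 g 10.1
10.4 t6.9 [ 0.5986 -0.1767  0.1882] [180.   -0.  -22.1] F [-0.1  1.5  4.4] M [0.42 0.18 0.06] open 56.2 g 10.4
10.7 t7.1 [ 0.5986 -0.1767  0.1882] [180.   -0.  -22.1] F [-0.8  1.1  5.2] M [0.41 0.22 0.07] open 56.4 g 10.7
hold t7.4 [ 0.5986 -0.1767  0.1882] [180.   -0.  -22.1] F [-0.   1.7  4.8] M [ 0.44  0.27 -0.01] open 56.5 g 10.7
lift t8.8 [ 0.5986 -0.1767  0.2477] [180.    0.  -22.1] F [ 1.1  0.2 -2.1] M [0.04 0.13 0.  ] open 41.4 g 10.6
```

View pics/scene1.png

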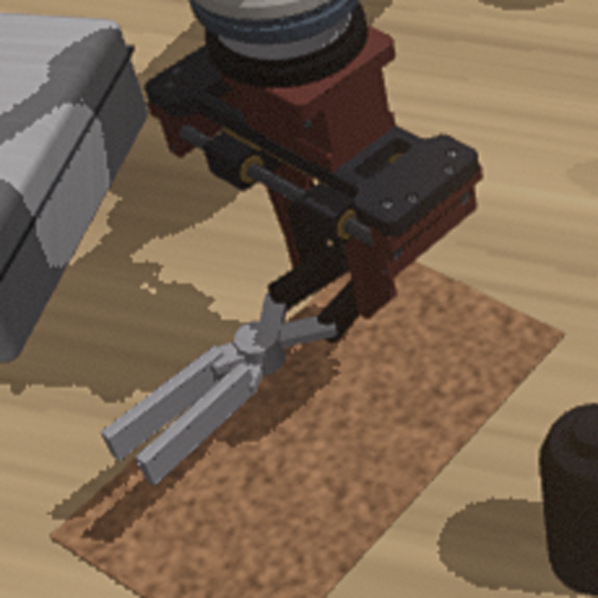

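The pliers are off the mat and level. They have closed to 41 mm (jaw tips at crop (110,440) and (150,475)), so I ease the grip until they open again.

Run:
```python
from h import *
r.servo_line([.5986,-.1767,.205],speed=.06)
q=10.5
while q>7.0:
    q-=.3; r.grab(q); s=st("%.1f"%q)
    if s["opening"]>.0505: break
r.wait(.4); st("hold")
```

```text
10.2 t10.1 [ 0.5987 -0.1767  0.2054] [-180.    -0.   -22.1] F [-1.3  0.5 -2.6] M [0.07 0.16 0.05] open 44.4 g 10.1
9.9 t10.4 [ 0.5986 -0.1767  0.205 ] [180.   -0.  -22.1] F [-0.1 -0.3 -2.1] M [0.04 0.2  0.02] open 46.7 g 9.8
9.6 t10.8 [ 0.5986 -0.1767  0.205 ] [-180.    -0.   -22.1] F [-0.4 -0.2 -1.6] M [0.03 0.22 0.03] open 49.1 g 9.6
9.3 t11.1 [ 0.5986 -0.1767  0.205 ] [-180.     0.   -22.1] F [ 0.8  0.1 -2.3] M [ 0.03  0.19 -0.01] open 51.1 g 9.3
hold t11.5 [ 0.5986 -0.1767  0.205 ] [180.   -0.  -22.1] F [ 0.7 -0.4 -1.7] M [ 0.06  0.18 -0.03] open 51.0 g 9.3
```

Run:
```python
from h import *
r.grab(9.05); st("open")
r.servo_line([.5986,-.1767,.33],speed=.15)
a=np.radians(19); ax=np.array([.668,.199]); p=ax-.245*np.array([np.cos(a),np.sin(a)])
r.servo_line([*p,.33],o(19),speed=.18); st("over")
r.servo_line([*p,.259],speed=.12); r.wait(.2); st("pre"); pic(2)
f=pickle.load(open("top2.pkl","rb")); crop(f,160,180,170,150,4.6,"pics/top2.png")
f=pickle.load(open("scene2.pkl","rb")); crop(f,340,180,160,140,4.8,"pics/scene2.png")
```

```text
open t11.8 [ 0.5986 -0.1767  0.205 ] [180.   -0.  -22.1] F [ 0.1 -0.3 -1.9] M [0.04 0.21 0.03] open 52.2 g 9.0
over t14.8 [0.4366 0.1188 0.3299] [180.    0.   18.9] F [-0.7  0.1 -1.7] M [-0.1   0.19  0.03] open 52.5 g 9.0
pre t15.7 [0.4366 0.1193 0.2601] [ 1.8e+02 -1.0e-01  1.9e+01] F [ 0.2 -0.8 -2.3] M [-0.05  0.19  0.05] open 52.5 g 9.0
```

View pics/top2.png

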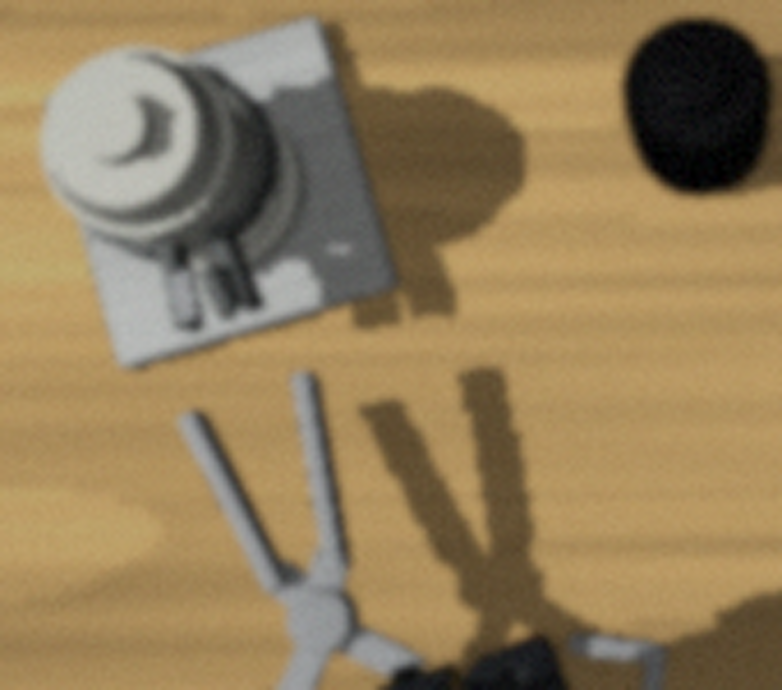

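View pics/scene2.png

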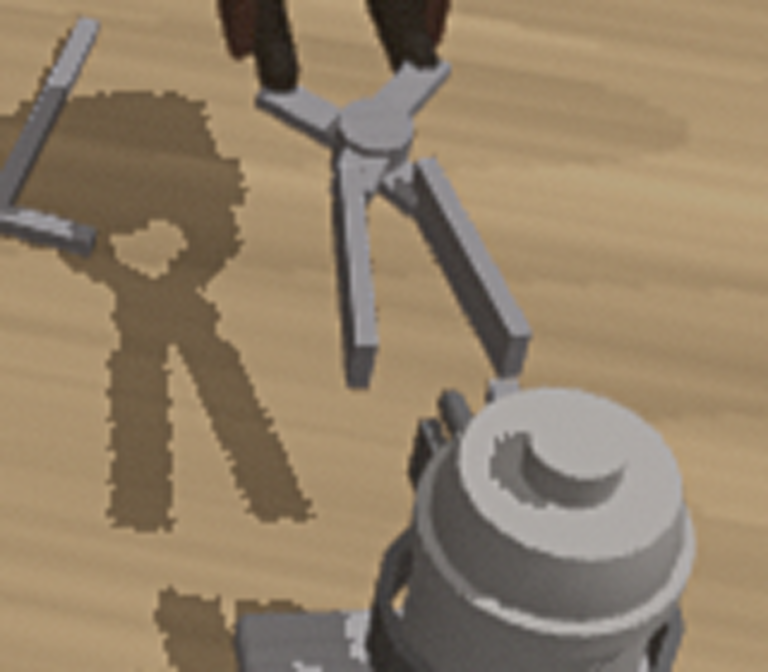

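The pliers are open in front of the ears. In the top crop the jaw tips are at (192,418) and (303,378), the pivot at (320,612), and the ear ends at about (186,325) and (250,308). I'll check the alignment numerically.

Run:
```python
from h import *
s=pickle.load(open("top2.pkl","rb")); sc=pickle.load(open("scene2.pkl","rb"))
T=lambda p:np.array(p,float)/4.6+[160,180]-.4
S=lambda p:np.array(p,float)/4.8+[340,180]-.4
piv,t1,t2=ray(s,[T(p) for p in((319,608),(192,416),(303,377))],.095)[:,:2]
e1,e2=ray(s,[T(p) for p in((186,320),(252,302))],.097)[:,:2]
sp,s1,s2=ray(sc,[S(p) for p in((375,125),(360,348),(518,335))],.095)[:,:2]
for n,a,b,c in(("top",piv,t1,t2),("scene",sp,s1,s2)):
    m=(b+c)/2; d=m-a; print(n,"piv",a.round(4),"tipmid",m.round(4),"len",np.linalg.norm(d).round(4),"tips apart",np.linalg.norm(b-c).round(4),"yaw",np.degrees(np.arctan2(d[1],d[0])).round(1))
em=(e1+e2)/2; d=e2-e1; print("ears",e1.round(4),e2.round(4),"mid",em.round(4),"apart",np.linalg.norm(d).round(4),"normal yaw",np.degrees(np.arctan2(d[0],-d[1])).round(1))
ax=np.array([.668,.199]);v=ax-em;print("axis dir yaw",np.degrees(np.arctan2(v[1],v[0])),np.linalg.norm(v))
a=np.radians(19);X=np.array([np.cos(a),np.sin(a)]);Y=np.array([-X[1],X[0]])
tcp=np.array([.4366,.1193]); 
for n,q in(("piv",piv),("tip",(t1+t2)/2),("piv s",sp),("tip s",(s1+s2)/2),("ear",em),("axis",ax)): print(n,"fwd %.1f lat %.1f"%(1000*(q-tcp)@X,1000*(q-tcp)@Y))
```

```text
top piv [0.499  0.1395] tipmid [0.5769 0.1667] len 0.0826 tips apart 0.0434 yaw 19.3
scene piv [0.4971 0.1403] tipmid [0.5817 0.1684] len 0.0891 tips apart 0.0458 yaw 18.4
ears [0.6055 0.1895] [0.612 0.165] mid [0.6087 0.1773] apart 0.0253 normal yaw 14.8
axis dir yaw 20.122517650368533 0.0631290830229286
piv fwd 65.5 lat -1.2
tip fwd 148.1 lat -0.8
piv s fwd 64.1 lat 0.2
tip s fwd 153.2 lat -0.8
ear fwd 181.6 lat -1.2
axis fwd 244.7 lat 0.0
```

Jaws and ears line up within about 0.5 mm. I advance 48 mm, watching the force.

Run:
```python
from h import *
a=np.radians(19);X=np.array([np.cos(a),np.sin(a)]);p0=np.array([.4365,.1190])
for d in(.028,.038,.048):
    r.servo_line([*(p0+d*X),.259],o(19),speed=.05); s=st("adv%.3f"%d)
    if np.linalg.norm(s["contact_force"]-[0,0,-2])>8: break
pic(3)
f=pickle.load(open("top3.pkl","rb")); crop(f,170,190,110,100,5.8,"pics/top3.png")
```

```text
adv0.028 t16.5 [0.463  0.1281 0.2588] [-180.    0.   19.] F [-0.1 -0.7 -2.4] M [-0.04  0.17  0.02] open 52.3 g 9.0
adv0.038 t16.9 [0.4726 0.1314 0.259 ] [-180.    0.   19.] F [ 1.2 -0.5 -2.2] M [-0.06  0.2  -0.03] open 51.8 g 9.0
adv0.048 t17.2 [0.4821 0.1347 0.2589] [180.   0.  19.] F [-0.6 -1.4 -2.4] M [-0.09  0.21 -0.01] open 52.6 g 9.0
```

View pics/top3.png

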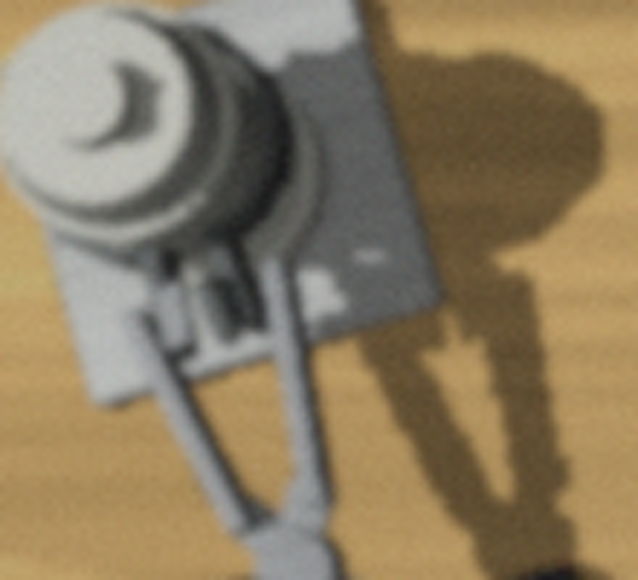

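The jaws straddle both ears: tips at (140,320) and (275,260), ear ends at about (178,350) and (250,325). I ramp the squeeze gently.

Run:
```python
from h import *
for q in (11,13,15,17,18,19,20,21,22,23,24,25,26,27):
    r.grab(q); s=st("q%d"%q)
    if s["opening"]<.0355: break
r.wait(.3); st("held")
```

```text
q11 t17.6 [0.4817 0.1346 0.2589] [-180.    0.   19.] F [-1.4  0.1 -2.2] M [-0.06  0.33 -0.  ] open 48.1 g 11.0
q13 t17.8 [0.4817 0.1346 0.2589] [-180.    0.   19.] F [-3.  -0.1 -2.5] M [-0.09  0.55  0.02] open 47.2 g 13.0
q15 t18.0 [0.4817 0.1346 0.2588] [-1.8e+02  1.0e-01  1.9e+01] F [-3.5 -0.7 -2.4] M [-0.16  0.83  0.01] open 47.1 g 15.1
q17 t18.2 [0.4816 0.1345 0.2587] [-1.8e+02  1.0e-01  1.9e+01] F [-4.8 -1.4 -1.7] M [-0.24  1.06 -0.02] open 46.5 g 17.2
q18 t18.4 [0.4816 0.1345 0.2587] [-1.8e+02  1.0e-01  1.9e+01] F [-4.7 -1.7 -2.8] M [-0.31  1.08  0.01] open 46.1 g 18.2
q19 t18.6 [0.4816 0.1345 0.2586] [-1.8e+02  1.0e-01  1.9e+01] F [-5.8 -1.9 -1.6] M [-0.3   1.19  0.02] open 46.2 g 19.2
q20 t18.9 [0.4815 0.1345 0.2586] [-1.8e+02  1.0e-01  1.9e+01] F [-6.8 -1.7 -2.1] M [-0.35  1.19 -0.06] open 45.6 g 20.2
q21 t19.1 [0.4815 0.1345 0.2585] [-1.8e+02  1.0e-01  1.9e+01] F [-4.8 -2.2 -1.2] M [-0.33  1.24  0.  ] open 45.2 g 21.2
q22 t19.4 [0.4818 0.1345 0.2588] [180.   0.  19.] F [-4.7 -3.  -2.7] M [-0.33  1.08 -0.05] open 34.9 g 22.1
held t19.7 [0.4817 0.1345 0.2589] [1.8e+02 1.0e-01 1.9e+01] F [-4.2 -1.1 -2.7] M [-0.36  1.06 -0.06] open 35.0 g 22.1
```

Run:
```python
from h import *
r.grab(24); r.wait(.2); st("24")
for q in(18,13,11,10,9.5,9.05): r.grab(q); s=st("%.1f"%q)
while s["opening"]<.050 and q>8: q-=.2; r.grab(q); s=st("%.2f"%q)
pic(4)
f=pickle.load(open("top4.pkl","rb")); crop(f,170,190,110,100,5.8,"pics/top4.png")
```

```text
24 t20.1 [0.4817 0.1345 0.2588] [1.8e+02 1.0e-01 1.9e+01] F [-4.9 -2.  -2.4] M [-0.37  1.03 -0.  ] open 34.6 g 24.0
18.0 t20.3 [0.482  0.1346 0.2591] [180.  -0.  19.] F [-3.3 -1.  -1.8] M [-0.23  0.82 -0.08] open 35.1 g 18.0
13.0 t20.5 [0.4823 0.1347 0.2594] [ 1.8e+02 -1.0e-01  1.9e+01] F [ 0.4 -0.1 -1.9] M [-0.11  0.27 -0.05] open 35.9 g 12.7
11.0 t20.8 [0.482  0.1347 0.2592] [180.  -0.  19.] F [-0.5 -0.9 -2.6] M [ 0.01  0.16 -0.02] open 39.3 g 10.8
10.0 t21.2 [0.4819 0.1346 0.259 ] [-180.   -0.   19.] F [-0.4 -0.2 -2.1] M [-0.06  0.21 -0.04] open 46.1 g 9.9
9.5 t21.6 [0.4819 0.1346 0.259 ] [180.  -0.  19.] F [ 0.2 -0.8 -2.4] M [-0.06  0.19  0.04] open 49.5 g 9.5
9.1 t21.9 [0.4819 0.1346 0.259 ] [180.   0.  19.] F [-0.   0.3 -1.7] M [-0.01  0.16 -0.06] open 52.3 g 9.0
```

View pics/top4.png

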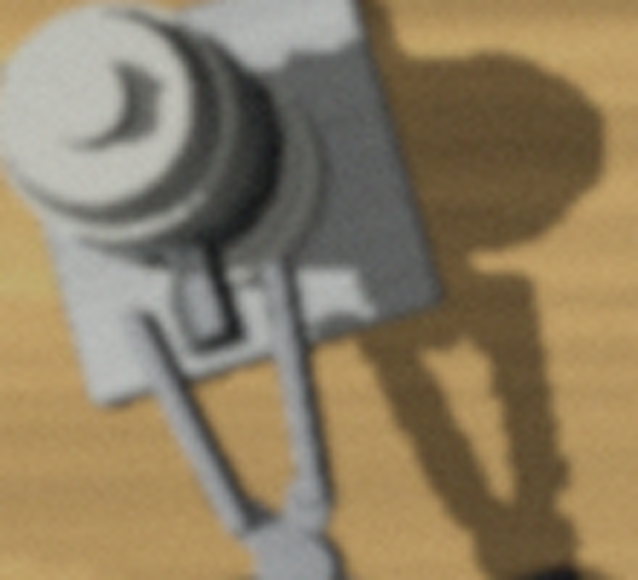

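The collar is shut: the ears sit together at (205,320), with clear space to both jaws. I retreat and carry the pliers back.

Run:
```python
from h import *
a=np.radians(19);X=np.array([np.cos(a),np.sin(a)]);p0=np.array([.4365,.1190])
r.servo_line([*p0,.259],o(19),speed=.08); st("back")
r.servo_line([*p0,.33],speed=.12)
r.servo_line([.5986,-.1767,.33],o(-22.1),speed=.18)
r.servo_line([.5986,-.1767,.205],speed=.12); r.wait(.2); s=st("low"); f0=s["contact_force"][2]
for z in np.arange(.202,.1868,-.0015):
    r.servo_line([.5986,-.1767,z],speed=.015); s=st("z%.4f"%z)
    if s["contact_force"][2]-f0>1.2: break
```

```text
back t22.7 [0.4366 0.119  0.2592] [180.  -0.  19.] F [-0.6  0.1 -1.3] M [0.01 0.16 0.01] open 52.3 g 9.0
low t26.9 [ 0.5988 -0.1768  0.206 ] [-1.80e+02 -1.00e-01 -2.21e+01] F [-0.5 -0.3 -2.2] M [0.01 0.16 0.01] open 52.5 g 9.0
z0.2020 t27.2 [ 0.5985 -0.1767  0.2017] [180.    0.  -22.1] F [ 0.   0.9 -2.4] M [0.07 0.21 0.03] open 52.3 g 9.0
z0.2005 t27.5 [ 0.5986 -0.1767  0.2003] [-180.     0.   -22.1] F [-0.1 -0.4 -1.1] M [ 0.03  0.19 -0.03] open 51.8 g 9.0
z0.1990 t27.7 [ 0.5986 -0.1767  0.1988] [180.    0.  -22.1] F [-0.7  0.1 -2.3] M [ 0.08  0.19 -0.02] open 52.3 g 9.0
z0.1975 t28.0 [ 0.5986 -0.1767  0.1974] [180.    0.  -22.1] F [ 0.5 -0.5 -2.7] M [0.08 0.2  0.03] open 52.4 g 9.0
z0.1960 t28.2 [ 0.5985 -0.1767  0.1958] [180.    0.  -22.1] F [ 0.3  0.1 -1.4] M [ 0.12  0.15 -0.  ] open 51.9 g 9.0
z0.1945 t28.5 [ 0.5986 -0.1767  0.1943] [-180.     0.   -22.1] F [-0.  -0.1 -2.5] M [ 0.05  0.16 -0.01] open 52.0 g 9.0
z0.1930 t28.7 [ 0.5985 -0.1767  0.1928] [180.    0.  -22.1] F [ 0.2  0.4 -1.5] M [0.09 0.17 0.03] open 52.5 g 9.0
z0.1915 t29.0 [ 0.5985 -0.1767  0.1913] [180.    0.  -22.1] F [ 0.4 -0.5 -1.3] M [ 0.07  0.21 -0.02] open 52.0 g 9.0
z0.1900 t29.2 [ 0.5986 -0.1767  0.1898] [180.    0.  -22.1] F [-0.3  0.2 -2.1] M [0.03 0.15 0.05] open 52.1 g 9.0
z0.1885 t29.5 [ 0.5986 -0.1767  0.1884] [-180.     0.   -22.1] F [ 0.2  0.5 -1.6] M [ 0.05  0.19 -0.01] open 52.1 g 9.0
z0.1870 t29.7 [ 0.5987 -0.1767  0.1881] [-1.80e+02 -1.00e-01 -2.21e+01] F [-3.   0.1  4.7] M [0.18 0.6  0.04] open 52.5 g 9.1
```

Run:
```python
from h import *
r.servo_line([.5986,-.1767,.188],speed=.015); st("rest")
for q in(8.4,7.8): r.grab(q)
r.let_go(); st("released")
r.servo_line([.5986,-.1767,.30],speed=.08); 
r.move_joints([63.787,5.22,70.514,0,104.267,90]); st("away"); pic(5)
f=pickle.load(open("scene5.pkl","rb")); cv2.imwrite("pics/scene5.png",f["frame"][:,:,::-1])
```

```text
rest t30.0 [ 0.5987 -0.1767  0.1881] [-180.    -0.   -22.1] F [-0.1  0.5  1.4] M [ 0.06  0.22 -0.01] open 52.5 g 9.0
released t31.1 [ 0.5986 -0.1767  0.188 ] [-180.     0.   -22.1] F [-0.1 -0.8 -1.1] M [-0.03  0.19  0.03] open 87.7 g 0.0
away t35.5 [0.2349 0.5522 0.4044] [180.    0.   63.7] F [ 0.9  0.1 -0.2] M [-0.06  0.11  0.04] open 87.9 g 0.0
```

View pics/scene5.png

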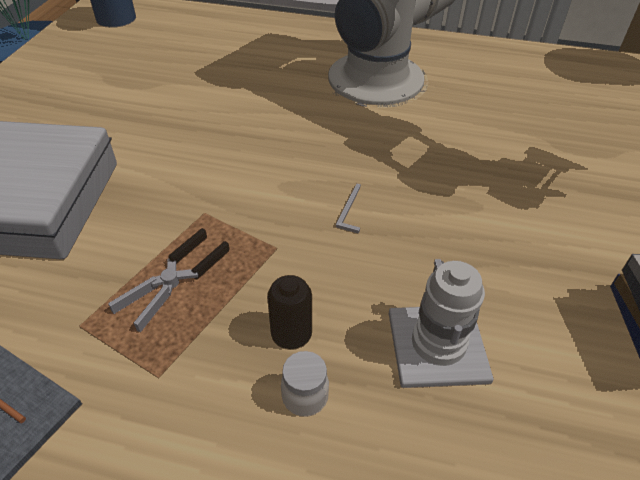

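The pliers lie flat on the mat with the pivot at (169,277), as at the start. The collar is shut at (437,265), and the black cartridge, jar and hex key look unmoved.

```bash
python3 -c "
from station import r
print(r.hand_in())"
```

```text
the job is handed in; nothing more can be done
None
```

The collar clicked shut at about 22 N on the handles and stayed shut, the pliers are back flat on the mat, the black cartridge, jar and hex key look unmoved, and the job was handed in at about 35 s.

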